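Push a transformer between two heat sinks onto the test mark and start the test

TASK

With the fingertips, push the round transformer along the bench through the gap between the two black heat sinks until it lies wholly on the round green mark behind them, then press the red button on the tester fully down to start the test and let go. Keep the transformer flat on the bench the whole time (never pick it up or tip it), do not press the button before the transformer is on the mark, and leave everything else on the bench where it is.

Things in the scene. Friction and masses are not known exactly. Their poses are not given: they have to be found in the camera images.
- transformer_mid (a point): centre (half-way up, 17 mm above the bench) of the loose round transformer: a flat upright cylinder, yellow top with a black centre, yellow and copper bands round the side, 70 mm in diameter and 34 mm tall (small brass terminals rise 4 mm more, seen only), about 0.3 to 0.6 kg. It starts on the bench in front of the gap (station -x side), up to 55 mm off its centre line. It slides, with friction
- station: test station fixed to the bench, origin at bench level in the middle of the gap between two black finned heat sinks. Its x axis is the way through the gap, pointing from the transformer's start towards the green mark; y runs across the gap, z up. Each heat sink is a block 40 mm long (station x -20 to 20), 50 mm wide and 45 mm tall; the gap between them is 78 mm wide (station y -39 to 39), the bench is bare and level in it
- mark (a point): centre of the round green mark, 100 mm in diameter with a small white centre dot, painted flat on the bench (under 1 mm, no step), 90 mm beyond the middle of the gap along station x
- start_top (a point): centre of the top of the red round start button, 32 mm in diameter, on top of the low grey tester (130 x 100 x 45 mm, fixed) at the robot's left; it is pressed straight down
- start (a joint): travel of the start button: 0 when out, 0.006 m fully down; a spring pushes it back, about 5 N when fully down
- cap_blue: bystander, to be left alone: blue can capacitor, 32 dia x 45 tall, silver top, standing; sizes in mm, origin at the middle of its underside
- cap_black: bystander, to be left alone: black can capacitor, 32 dia x 45 tall, silver top, standing; sizes in mm, origin at the middle of its underside
- screwdriver: bystander, to be left alone: red-handled screwdriver, about 200 long, lying; sizes in mm, origin at the middle of its underside
- spool: bystander, to be left alone: solder spool, 54 dia x 42 tall, standing; sizes in mm, origin at the middle of its underside
- flux: bystander, to be left alone: small amber bottle, 44 dia x 110 tall; sizes in mm, origin at the middle of its underside
- multimeter: bystander, to be left alone: yellow multimeter, 150 x 75 x 35, lying flat; sizes in mm, origin at the middle of its underside
- mug: bystander, to be left alone: blue mug, 80 dia x 95 tall; sizes in mm, origin at the middle of its underside
Not all that is in view belongs to the job. Leave any pink look-alike of the part that bears start_top alone. Of the things that look like the station, the larger one is meant.

How it is judged:
By the outcome, as a careful person would: the job done as asked, in the order asked, and still so for the second after the job is handed in, with the robot touching nothing.
It also fails if it takes over 64 s, if anything falls off the work surface, if the arm or the gripper's body presses on something with over 40 N, if the wrist force passes 120 N, or if a joint passes its speed limit or range.

ROBOT

A 6-joint arm with a two-finger parallel gripper is mounted at the origin on the work surface. World frame = base frame: x ahead of the robot, y to its left, z up, the work surface at z = 0. Lengths are in mm, angles in degrees, forces in N, time in s.
With the tool pointing down it reaches from about 350 to 850 mm from the base axis. Payload 8.1 kg.
Tool frame: the origin (TCP) lies midway between the tips of the shut fingers; the grasp point (between the pads) lies 19 mm behind it; z points along the fingers, y is the direction in which the jaws open and shut (so a half turn about z gives the same grasp; the last joint's range is limited). The gripper opens to 85 mm and grips with 20 to 120 N. Pads are 22 mm wide; open, the fingers measure 114 mm over their backs; the gripper's body (76 mm by 85 mm) begins 54 mm behind the grasp point. The pads swing forward as they close: fully open they stand 13 mm farther back than shut.
Start: joints at [72.456, 7.471, 85.268, -0, 87.261, -4.893], TCP at [131.384, 585.443, 231.292] pointing down, gripper open.
Joint ranges: [-169.43, 169.43], [-51.17, 129.36], [1.28, 143.12], [-76.62, 256.62], [0, 156.53], [-152.29, 152.29]. Speed limits (degrees/s): [136.94, 136.94, 159.86, 180, 180, 180].

INTERFACE

Orientations are given as [roll, pitch, yaw] about the fixed x, y, z axes, in that order (R = Rz(yaw) Ry(pitch) Rx(roll)).
In Python, from bench import r gives the robot as it stands.
- The arm moves only by the tool carry_out, never from a script. Its argument "increments" is a list of rows, each a list of 3 entries, a list of its own where there are three numbers: the shift along the tool's x, y, z in m, then the turn, a rotation vector about the tool's x, y, z in rad, then the closure, from 0 (fully open) to 1 (shut). A call has 1 to 12 rows; each row shifts and turns the pose as measured when the row begins, along the tool's axes as they then stand; what a row does not reach is not made up. A row lasts 1/10 s, in which the tool goes at most 50 mm and 8.59 degrees, less where a joint would pass 70% of its speed; a pose out of reach is approached as far as the arm can. A call with a gripper value outside its range is refused whole. The fingers move at their own pace and stop on an object; "newtons" is the grip in N (left out, the last holds). Time passes only in rows, so rows that do not move let the fingers close. It gives the time, the measured TCP pose, the force and the opening at its end, in the units of the state.
- r.sense(): the state, without advancing time (a new reading comes with each control period).
- r.snapshot(name): name is "side" or "top"; returns a dict with "image" (400x640x3 uint8, blue, green, red), "vertical_fov" (degrees; the focal length in pixels is half the picture's height over the tangent of half this angle, whatever the lens; pixels are square), "cx", "cy" (the principal point, pixels), "rvec" (rotation vector, rad) and "tvec" (3), from world to camera coordinates, as OpenCV has them. Camera axes: x right, y down, z forward; pixel columns grow to the right and rows downward; lengths in mm; the calibration is good to about 2 mm. A picture is of the moment at which its call begins. There is no depth.
- r.hand_in(): hands the job in, once; it reports no verdict.
The state is a dict: "time": time; "joint_pos": joint angles; "qd": joint speeds; "joint_efforts": joint torques, N m; "tool_pos": TCP position; "tcp_rot": TCP orientation; "ft_force": force on the tool from outside, world axes, zero at the start; "wrist_torque": the same for the moment, N m; "finger_gap": finger opening in mm.
Only numpy, scipy, OpenCV 4.12 (cv2) and the standard library are available. Lean on these libraries where they do the work, as an engineer would, in place of code of your own. Each camera call takes 0.05 s, during which the arm holds its last target.

## Working session

There is one attempt and no reset: what is moved stays moved. The work goes in short steps, Python scripts to look and compute and a tool call to move; the robot and the scene stay as the last step left them, time stands still between calls to the robot, and variables do not carry over. Pictures are saved under pics/ and viewed, and the job is handed in when it is done.

Besides the shell and the picture viewer there is one more tool, called after "Call:" as name(argument=value, ...) on one line, values as JSON. carry_out: Moves the arm, as the interface text tells. Its arguments: {"type":"object","properties":{"increments":{"type":"array"},"newtons":{"type":"number"}},"required":["increments"]}

```bash
mkdir -p pics; ls
python3 - <<'E'
from bench import r
import cv2
for n in("side","top"):
    s=r.snapshot(n); cv2.imwrite(f"pics/{n}0.png",s["image"]); print({k:v for k,v in s.items() if k!="image"})
print(r.sense())
E
```

```text
pics
{'vertical_fov': 43.490279056828626, 'cx': 325.6276024710217, 'cy': 201.36935895487252, 'rvec': array([ 2.25645817, -0.53580736,  0.22670258]), 'tvec': array([-407.14207696,  223.75876327, 1265.00130773])}
{'vertical_fov': 57.048895448928214, 'cx': 315.0421528289586, 'cy': 202.74952179515486, 'rvec': array([ 2.15866337, -2.17885456,  0.103603  ]), 'tvec': array([  62.53345194,  485.13348159, 1148.37340212])}
{'time': 0.1, 'joint_pos': array([ 7.24586639e+01,  7.51196766e+00,  8.53240234e+01, -1.36584925e-03,
        8.72637983e+01, -4.89289415e+00]), 'qd': array([-0.03735431, -0.10996088, -0.19103507,  0.02926937,  0.0631803 ,
        0.08232937]), 'joint_efforts': array([ 1.71188902e-03, -5.70953357e+01, -5.01939583e+01, -1.49478869e-04,
        8.16262123e-03, -7.38570225e-05]), 'tool_pos': array([131.20940942, 584.9472172 , 230.32755732]), 'tcp_rot': array([-1.79900458e+02, -7.15216017e-03,  1.67351618e+02]), 'ft_force': array([ 0.23370783, -0.09018987, -1.18813759]), 'wrist_torque': array([-0.00037406,  0.01881215, -0.02955947]), 'finger_gap': 85.6083491426992}
```

View pics/side0.png

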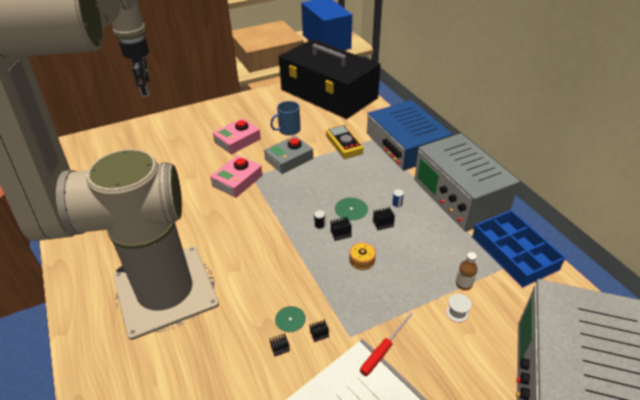

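View pics/top0.png

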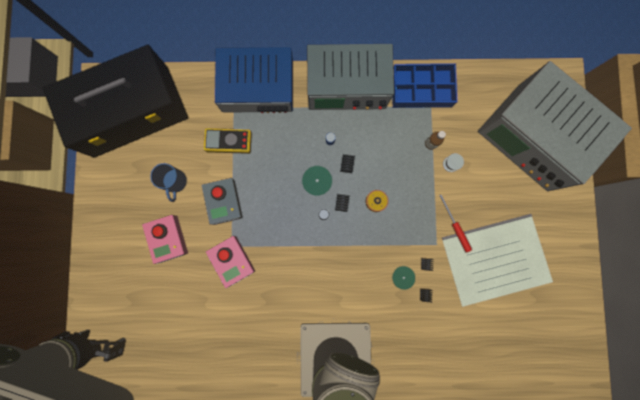

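The top view shows the mark at about (317,180), the heat sinks at (347,163) and (342,203), the transformer at (377,201), the grey tester's button at (218,193) and the black cap at (323,215). I'll measure these in both views.

```bash
cat > h.py <<'E'
import cv2, numpy as np
from bench import r
def cam(s):
    f=200/np.tan(np.radians(s["vertical_fov"]/2)); K=np.array([[f,0,s["cx"]],[0,f,s["cy"]],[0,0,1.]])
    return K,cv2.Rodrigues(s["rvec"])[0],np.array(s["tvec"])
def ray(s,u,v,z):
    K,R,t=cam(s); d=R.T@np.linalg.inv(K)@[u,v,1]; c=-R.T@t; return c+d*(z-c[2])/d[2]
def proj(s,p):
    K,R,t=cam(s); q=K@(R@np.array(p,float)+t); return q[:2]/q[2]
def hsv(s): return cv2.cvtColor(s["image"],cv2.COLOR_BGR2HSV)
def blobs(m,amin=15):
    n,l,st,c=cv2.connectedComponentsWithStats(m.astype(np.uint8)*255)
    return [(c[i].round(2),st[i]) for i in range(1,n) if st[i][4]>=amin]
E
python3 - <<'E'
from h import *
for n in("top","side"):
    s=r.snapshot(n); h=hsv(s); H,S,V=[h[...,i].astype(int) for i in range(3)]
    im=s["image"]
    masks={"green":((H>65)&(H<95)&(S>80)&(V>40),0),"red":(((H<6)|(H>174))&(S>170)&(V>110),50),"yel":((H>15)&(H<32)&(S>170)&(V>110),34),"dark":((V<50),45)}
    for k,(m,z) in masks.items():
        for c,st in blobs(m,30):
            if k=="dark" and st[4]>800: continue
            print(n,k,c,st,ray(s,*c,z).round(1))
    reg=(280,130,140,100) if n=="top" else (290,170,130,110)
    x,y,w,hh=reg
    cv2.imwrite(f"pics/{n}_z.png",cv2.resize(im[y:y+hh,x:x+w],None,fx=5.5,fy=5.5,interpolation=cv2.INTER_CUBIC))
E
```

```text
top green [328.48 102.9 ] [315  99  29   9 204] [823.   10.1   0. ]
top green [316.63 180.28] [303 167  28  28 615] [561.9  52.2   0. ]
top green [219.28 211.67] [212 207  15  11  78] [461.9 369.4   0. ]
top green [403.43 277.34] [394 267  20  21 326] [ 246.7 -221.3    0. ]
top red [216.81 191.94] [212 188  10   9  72] [520.  364.9  50. ]
top red [461.4  236.41] [453 223  18  28 169] [ 374.6 -392.3   50. ]
top red [157.5  230.88] [153 226  10  10  80] [400.2 546.8  50. ]
top red [223.42 254.6 ] [219 250  10  10  78] [325.5 341.2  50. ]
top yel [231.85 146.89] [204 130  47  22 175] [667.5 323.5  34. ]
top yel [376.87 200.21] [368 191  19  19 239] [ 490.9 -137.4   34. ]
top dark [54.62 25.47] [ 17   0  76  57 641] [1079.2  911.3   45. ]
top dark [356.   103.22] [353 101   7   6  36] [803.9 -76.6  45. ]
top dark [369.25 103.25] [366 101   7   6  36] [ 803.3 -119.2   45. ]
top dark [382.43 103.19] [379 100   7   7  37] [ 803.1 -161.5   45. ]
top dark [272.03 108.18] [257 106  31   6 163] [790.3 193.4  45. ]
top dark [346.98 163.72] [341 156  13  16 123] [606.7 -44.2  45. ]
top dark [533.
[... 1773 characters left out ...]
52.07 197.95] [449 195   7   7  42] [821.  -84.2  45. ]
side dark [461.51 206.96] [458 204   8   7  45] [ 821.4 -127.2   45. ]
side dark [383.35 218.34] [374 209  20  20 311] [600.6 -66.5  45. ]
side dark [319.06 222.41] [315 218   9  10  68] [ 4.351e+02 -3.000e-01  4.500e+01]
side dark [340.97 228.69] [332 218  19  21 298] [477.4 -48.9  45. ]
side dark [319.16 330.91] [311 323  17  17 204] [ 284.4 -310.4   45. ]
side dark [280.16 346.24] [272 338  16  16 140] [ 191.5 -306.9   45. ]
side dark [524.12 363.49] [520 358   9  12  88] [ 635.6 -577.1   45. ]
side dark [524.57 378.16] [521 373   8  12  83] [ 613.  -602.9   45. ]
side dark [524.64 393.38] [521 388   9  12  91] [ 589.9 -628.    45. ]
```

View pics/top_z.png

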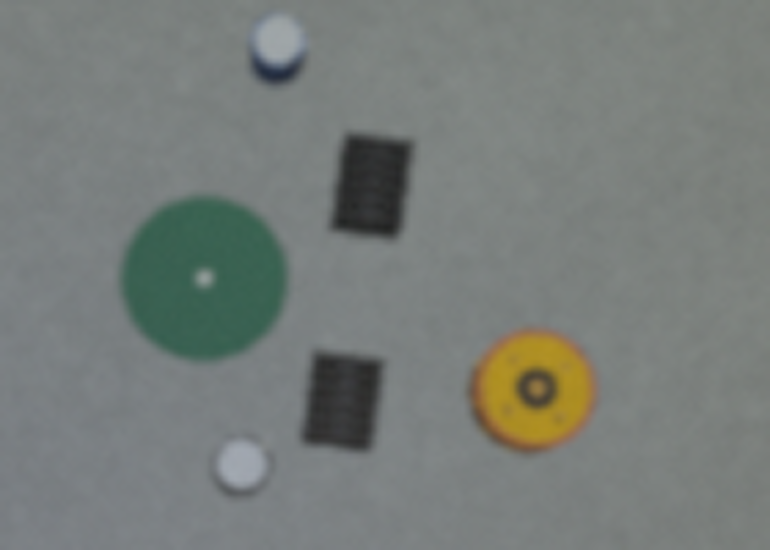

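View pics/side_z.png

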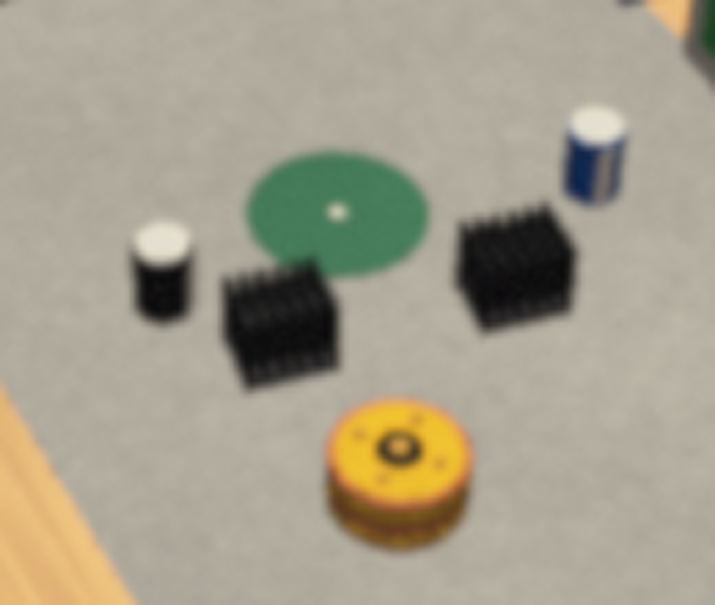

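Run:
```python
from h import *
s=r.snapshot("top"); s2=r.snapshot("side")
g=lambda X,Y,z:ray(s,(X+.5)/5.5-.5+280,(Y+.5)/5.5-.5+130,z)
g2=lambda X,Y,z:ray(s2,(X+.5)/5.5-.5+290,(Y+.5)/5.5-.5+170,z)
A=np.array([g(*p,45) for p in[(346,134),(413,142),(398,238),(331,230)]]);B=np.array([g(*p,45) for p in[(314,351),(383,358),(370,450),(303,443)]])
print(A.round(1),B.round(1)); a,b=A.mean(0),B.mean(0); print(a,b,np.linalg.norm(a-b))
m=g(204,278,0); m2=g2(338,211,0); print("mark",m,m2)
print("trafo",g(537,388,34),g2(398,448,34))
print("blue",g(278,40,45),g2(596,124,45),"black",g(241,465,45),g2(162,242,45))
y=(a-b)[:2]; y/=np.linalg.norm(y)
c=(a+b)[:2]/2
for nm,M in(("top",m),("side",m2)):
    d=M[:2]-c; print(nm,"gap",c,"dist",np.linalg.norm(d),"ang",np.degrees(np.arctan2(d[1],d[0])),"ang from sinks",np.degrees(np.arctan2(y[1],y[0]))-90,np.degrees(np.arctan2(y[1],y[0]))+90)
```

```text
[[638.3 -30.5  45. ]
 [633.2 -69.   45. ]
 [577.2 -59.3  45. ]
 [582.3 -21.   45. ]] [[512.4 -10.2  45. ]
 [508.  -49.5  45. ]
 [455.5 -41.1  45. ]
 [459.9  -3.2  45. ]]
[607.73348136 -44.96913757  45.        ] [483.95611334 -25.98959076  45.        ] 125.22403935260981
mark [562.4162301   52.05018309   0.        ] [5.65426403e+02 5.27039499e+01 1.13686838e-13]
trafo [ 491.14671868 -138.57545172   34.        ] [ 493.25551639 -136.85893188   34.        ]
blue [694.1003982    7.93935361  45.        ] [695.99849902   8.19247172  45.        ] black [447.67779405  32.16934381  45.        ] [450.43611436  31.23146248  45.        ]
top gap [545.84479735 -35.47936417] dist 89.08442078594192 ang 79.2794270987227 ang from sinks -98.71761542882876 81.28238457117124
side gap [545.84479735 -35.47936417] dist 90.33125783823056 ang 77.48028606053559 ang from sinks -98.71761542882876 81.28238457117124
```

```bash
cat >> h.py <<'E'
from scipy.spatial.transform import Rotation as Ro
def togo(p,yaw=80.3,q=None):
    s=r.sense(); R=Ro.from_euler('xyz',s["tcp_rot"],degrees=True)
    T=Ro.from_euler('xyz',[180,0,yaw],degrees=True)
    print("t",s["time"],"tcp",s["tool_pos"].round(1),s["tcp_rot"].round(2),"F",s["ft_force"].round(1),"gap",round(s["finger_gap"],1),"j",s["joint_pos"].round(1))
    print("shift mm",(R.inv().apply(np.array(p)-s["tool_pos"])).round(1),"turn rad",((R.inv()*T).as_rotvec()).round(4))
E
python3 -c "
from h import *
togo([475,-210,230])"
```

```text
t 0.3 tcp [131.3 585.3 230.9] [-179.97   -0.    167.35] F [ 0.4 -0.8 -0.1] gap 85.3 j [72.5  7.5 85.3  0.  87.3 -4.9]
shift mm [-509.5 -700.7    1.3] turn rad [-5.0000e-04  4.0000e-04  1.5193e+00]
```

Call:
carry_out(increments=[[[0,0,0],[0,0,0.149],0.6],[[0,0,0],[0,0,0.149],0.6],[[0,0,0],[0,0,0.149],0.6],[[0,0,0],[0,0,0.149],0.6],[[0,0,0],[0,0,0.149],0.6],[[0,0,0],[0,0,0.149],0.6],[[0,0,0],[0,0,0.149],0.6],[[0,0,0],[0,0,0.149],0.6],[[0,0,0],[0,0,0.149],0.6],[[0,0,0],[0,0,0.149],0.6]], newtons=60)

```text
time: 1.3
tool_pos: [131.1, 584.7, 229.8]
tcp_rot: [-180.0, 0.1, 81.1]
ft_force: [0.1, 0.1, 0.5]
finger_gap: 34.4
```

```bash
python3 -c "
from h import *
togo([450,350,230]);togo([475,-210,230])"
```

```text
t 1.3 tcp [131.1 584.7 229.8] [-1.7998e+02  1.4000e-01  8.1140e+01] F [0.1 0.1 0.5] gap 34.4 j [72.5  7.5 85.4  0.  87.3 81.3]
shift mm [-1.828e+02  3.512e+02  1.000e-01] turn rad [-0.0004  0.0025  0.0146]
t 1.3 tcp [131.1 584.7 229.8] [-1.7998e+02  1.4000e-01  8.1140e+01] F [0.1 0.1 0.5] gap 34.4 j [72.5  7.5 85.4  0.  87.3 81.3]
shift mm [-732.2  462.2    1.5] turn rad [-0.0004  0.0025  0.0146]
```

Call:
carry_out(increments=[[[-0.022,0.042,0],[0,0,0.012],0.6],[[-0.022,0.042,0],[0,0,0],0.6],[[-0.022,0.042,0],[0,0,0],0.6],[[-0.022,0.042,0],[0,0,0],0.6],[[-0.022,0.042,0],[0,0,0],0.6],[[-0.022,0.042,0],[0,0,0],0.6],[[-0.022,0.042,0],[0,0,0],0.6],[[-0.022,0.042,0],[0,0,0],0.6],[[-0.04,0.01,0],[0,0,0],0.6],[[-0.045,0.01,0],[0,0,0],0.6],[[-0.045,0.01,0],[0,0,0],0.6],[[-0.045,0.01,0],[0,0,0],0.6]])

```text
time: 2.5
tool_pos: [451.5, 163.9, 227.7]
tcp_rot: [-179.9, 0.1, 80.5]
ft_force: [2.1, -0.3, 0.7]
finger_gap: 34.1
```

```bash
python3 -c "
from h import *
togo([475,-210,230])"
```

```text
t 2.5 tcp [451.5 163.9 227.7] [-1.799e+02  9.000e-02  8.051e+01] F [ 2.1 -0.3  0.7] gap 34.1 j [ 13.9 -11.2 103.9  -0.   87.4  23.4]
shift mm [-364.9   84.9   -1.9] turn rad [-0.0017  0.0015  0.0036]
```

```bash
python3 -c "
from h import *
togo([425,-127,230])"
```

```text
t 2.5 tcp [451.5 163.9 227.7] [-1.799e+02  9.000e-02  8.051e+01] F [ 2.1 -0.3  0.7] gap 34.1 j [ 13.9 -11.2 103.9  -0.   87.4  23.4]
shift mm [-291.3   21.9   -1.9] turn rad [-0.0017  0.0015  0.0036]
```

Call:
carry_out(increments=[[[-0.042,0.003,0],[0,0,0],0.6],[[-0.042,0.003,0],[0,0,0],0.6],[[-0.042,0.003,0],[0,0,0],0.6],[[-0.042,0.003,0],[0,0,0],0.6],[[-0.042,0.003,0],[0,0,0],0.6],[[-0.042,0.003,0],[0,0,0],0.6],[[-0.042,0.003,0],[0,0,0],0.6]])

```text
time: 3.2
tool_pos: [421.0, -141.8, 229.2]
tcp_rot: [179.8, 0.1, 80.5]
ft_force: [1.6, -0.6, -0.6]
finger_gap: 34.0
```

Call:
carry_out(increments=[[[0,0,0],[0,0,0.143],0.6],[[0,0,0],[0,0,0.143],0.6],[[0,0,0],[0,0,0.143],0.6],[[0,0,0],[0,0,0.143],0.6],[[0,0,0],[0,0,0.143],0.6],[[0,0,0],[0,0,0.143],0.6],[[0,0,0],[0,0,0.143],0.6],[[0,0,0],[0,0,0.143],0.6],[[0,0,0],[0,0,0.143],0.6],[[0,0,0],[0,0,0.143],0.6],[[0,0,0],[0,0,0.143],0.6]])

```text
time: 4.3
tool_pos: [418.9, -149.4, 229.7]
tcp_rot: [179.8, -0.3, -13.5]
ft_force: [-0.4, 0.0, -0.4]
finger_gap: 34.1
```

```bash
python3 -c "
from h import *
togo([425,-127,60],-9.7)"
```

```text
t 4.3 tcp [ 418.9 -149.4  229.7] [179.77  -0.26 -13.45] F [-0.4  0.  -0.4] gap 34.1 j [-26.1 -17.6 109.1  -0.2  88.3  77.4]
shift mm [ -0.  -23.9 169.6] turn rad [ 0.0042 -0.0044 -0.0655]
```

Call:
carry_out(increments=[[[0,-0.012,0.04],[0,0,-0.06],0.6],[[0,-0.012,0.04],[0,0,0],0.6],[[0,0,0.04],[0,0,0],0.6],[[0,0,0.04],[0,0,0],0.6],[[0,0,0.0],[0,0,0],0.6],[[0,0,0.0],[0,0,0],0.6]])

```text
time: 4.9
tool_pos: [427.1, -127.1, 68.7]
tcp_rot: [179.6, -0.7, -10.3]
ft_force: [-0.7, -0.4, 1.2]
finger_gap: 34.1
```

Run:
```python
from h import *
for n in("top","side"):
    s=r.snapshot(n); im=s["image"]
    x,y,w,hh=(280,130,140,100) if n=="top" else (290,170,130,110)
    cv2.imwrite(f"pics/{n}_z1.png",cv2.resize(im[y:y+hh,x:x+w],None,fx=5.5,fy=5.5,interpolation=cv2.INTER_CUBIC))
togo([425,-127,10],-9.7)
```

```text
t 5.0 tcp [ 427.6 -127.4   69.5] [179.62  -0.76 -10.31] F [-0.3 -0.4  0.1] gap 34.3 j [-23.   -9.4 119.5  -0.2  69.1  77.4]
shift mm [-3.5 -0.3 59.4] turn rad [ 0.0067 -0.0133 -0.0106]
```

View pics/top_z1.png

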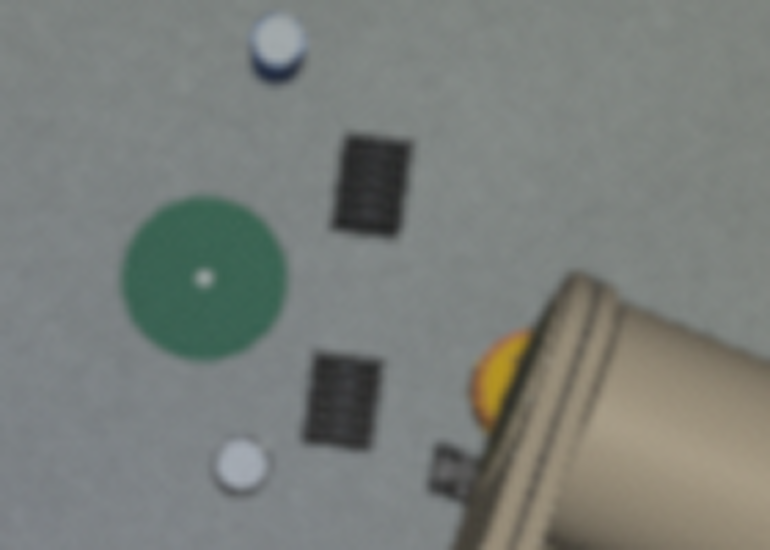

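View pics/side_z1.png

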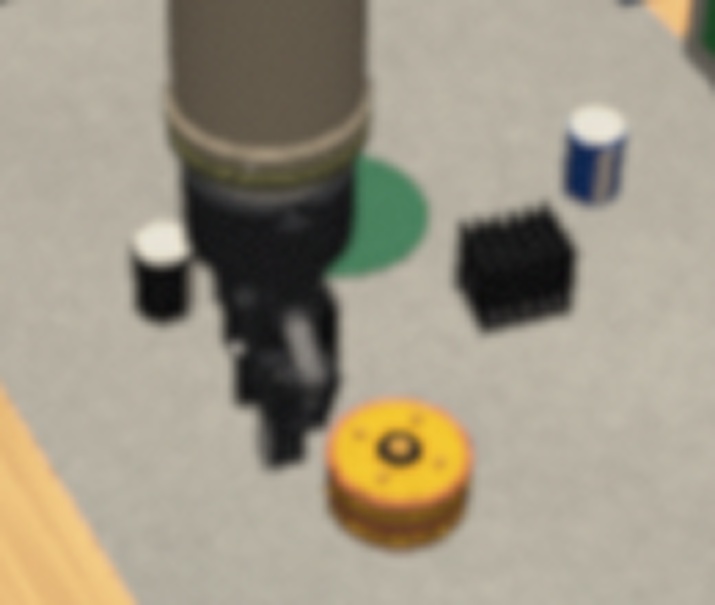

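Call:
carry_out(increments=[[[0,0,0.03],[0,-0.012,-0.01],0.6],[[0,0,0.022],[0,0,0],0.6],[[0,0,0.003],[0,0,0],0.6],[[0,0,0.0],[0,0,0],0.6]])

```text
time: 5.4
tool_pos: [436.5, -131.7, 23.7]
tcp_rot: [179.4, -1.0, -9.7]
ft_force: [0.8, 0.5, 0.8]
finger_gap: 34.4
```

```bash
python3 -c "
from h import *
togo([487.5,-137.5,12],-9.7)"
```

```text
t 5.4 tcp [ 436.5 -131.7   23.7] [179.39  -1.02  -9.75] F [0.8 0.5 0.8] gap 34.4 j [-23.   -3.8 119.8  -0.4  62.9  77. ]
shift mm [51.1 -3.1 12.6] turn rad [ 0.0107 -0.0178 -0.0009]
```

Call:
carry_out(increments=[[[-0.003,-0.001,0.009],[0.01,-0.017,0],0.6],[[0,-0.001,0.005],[0,0,0],0.6],[[0,0,0.0],[0,0,0],0.6]])

```text
time: 5.7
tool_pos: [437.1, -130.7, 13.2]
tcp_rot: [179.9, -0.3, -9.8]
ft_force: [-0.3, 0.4, -0.2]
finger_gap: 34.0
```

```bash
python3 -c "
from h import *
togo([487.5,-137.5,12],-9.7)"
```

```text
t 5.7 tcp [ 437.1 -130.7   13.2] [179.92  -0.35  -9.76] F [-0.3  0.4 -0.2] gap 34.0 j [-23.1  -1.9 119.2   0.   62.3  76.7]
shift mm [50.9 -1.8  1.5] turn rad [ 0.0014 -0.0061 -0.0011]
```

Call:
carry_out(increments=[[[0.006,0,0],[0,0,0],0.6],[[0.006,0,0],[0,0,0],0.6],[[0.006,0,0],[0,0,0],0.6],[[0.006,0,0],[0,0,0],0.6],[[0.006,0,0],[0,0,0],0.6],[[0.005,0,0],[0,0,0],0.6],[[0.003,0,0],[0,0,0],0.6],[[0,0,0],[0,0,0],0.6]])

```text
time: 6.5
tool_pos: [476.8, -137.3, 13.5]
tcp_rot: [179.9, -0.2, -9.7]
ft_force: [-1.9, 1.3, 3.6]
finger_gap: 34.4
```

```bash
python3 -c "
from h import *
togo([487.5,-137.5,12],-9.7)
s=r.snapshot('side'); im=s['image']; x,y,w,hh=290,170,130,110
cv2.imwrite('pics/s2.png',cv2.resize(im[y:y+hh,x:x+w],None,fx=5.5,fy=5.5,interpolation=cv2.INTER_CUBIC))"
```

```text
t 6.5 tcp [ 476.8 -137.3   13.5] [ 1.7994e+02 -1.5000e-01 -9.7400e+00] F [-1.9  1.3  3.6] gap 34.4 j [-22.    4.4 112.8  -0.   62.6  77.8]
shift mm [10.5 -1.6  1.5] turn rad [ 0.0011 -0.0026 -0.0007]
```

View pics/s2.png

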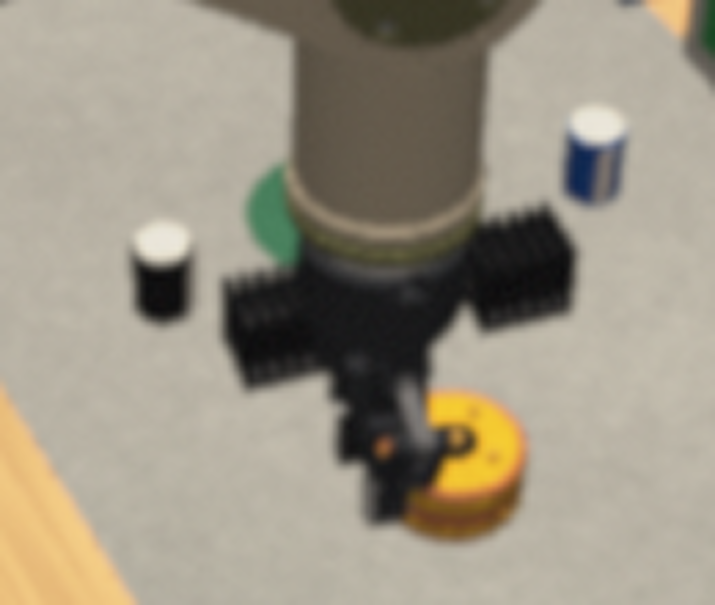

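```bash
cat >> h.py <<'E'
def zs(s,X,Y,z): return ray(s,(X+.5)/5.5-.5+290,(Y+.5)/5.5-.5+170,z)
def zt(s,X,Y,z): return ray(s,(X+.5)/5.5-.5+280,(Y+.5)/5.5-.5+130,z)
def st(p,a=80.3,c=(547,-36)):
    a=np.radians(a); d=np.array(p)[:2]-c; return np.array([d@[np.cos(a),np.sin(a)],d@[-np.sin(a),np.cos(a)]]).round(1)
E
python3 -c "
from h import *
s=r.snapshot('side')
p=zs(s,458,440,34);print(p,st(p),'mark',st(zs(s,338,211,0)))
# sink corners in the side view at top height: left sink, right sink, and inner bottom edges
for q,z in [((225,280),45),((313,262),45),((338,318),45),((459,225),45),((546,208),45),((574,256),45),((245,388),0),((338,368),0),((487,330),0),((572,310),0)]: w=zs(s,*q,z); print(q,w.round(1),st(w))
"
```

```text
[ 521.28374939 -145.35246651   34.        ] [-112.1    6.9] mark [90.5 -3.2]
(225, 280) [466.5  -7.9  45. ] [14.2 84.1]
(313, 262) [511.9 -16.5  45. ] [13.4 37.9]
(338, 318) [504.1 -57.   45. ] [-28.   38.8]
(459, 225) [591.3 -26.4  45. ] [ 17. -42.]
(546, 208) [637.6 -35.6  45. ] [ 15.6 -89.3]
(574, 256) [631.4 -72.4  45. ] [-21.6 -89.3]
(245, 388) [461.1 -40.7   0. ] [-19.1  83.9]
(338, 368) [509.4 -49.7   0. ] [-19.8  34.7]
(487, 330) [590.6 -60.7   0. ] [-17.  -47.1]
(572, 310) [637.2 -68.2   0. ] [-16.5 -94.4]
```

Call:
carry_out(increments=[[[0.005,0,0],[0,0,0],0.6],[[0.004,0,0],[0,0,0],0.6],[[0.002,0,0],[0,0,0],0.6],[[0,0,0],[0,0,0],0.6]])

```text
time: 7.0
tool_pos: [487.2, -139.1, 13.4]
tcp_rot: [179.9, -0.1, -9.8]
ft_force: [-2.7, 1.2, 2.3]
finger_gap: 34.0
```

```bash
python3 -c "
from h import *
togo([487.5,-137.5,12],-9.7)"
```

```text
t 7.0 tcp [ 487.2 -139.1   13.4] [ 1.7994e+02 -9.0000e-02 -9.7500e+00] F [-2.7  1.2  2.3] gap 34.0 j [-21.7   6.  111.1  -0.   62.8  78.1]
shift mm [ 0.  -1.6  1.4] turn rad [ 0.001  -0.0016 -0.001 ]
```

Call:
carry_out(increments=[[[-0.015,0,0],[0,0,0],0.6],[[-0.03,0,0],[0,0,0],0.6],[[0,0,-0.03],[0,0,0],0.6],[[0,0,-0.04],[0,0,0],0.6],[[0,0,-0.04],[0,0,0],0.6],[[0,0.03,-0.03],[0,0,0],0.6],[[0,0.035,0],[0,0,0],0.6],[[0,0,0],[0,0,0],0.6]])

```text
time: 7.8
tool_pos: [430.8, -196.5, 158.0]
tcp_rot: [179.8, -0.5, -9.6]
ft_force: [-0.2, 1.0, -0.2]
finger_gap: 34.3
```

Call:
carry_out(increments=[[[0,0,0],[0,0,-0.142],0.6],[[0,0,0],[0,0,-0.142],0.6],[[0,0,0],[0,0,-0.142],0.6],[[0,0,0],[0,0,-0.142],0.6],[[0,0,0],[0,0,-0.142],0.6],[[0,0,0],[0,0,-0.142],0.6],[[0,0,0],[0,0,-0.142],0.6],[[0,0,0],[0,0,-0.142],0.6],[[0,0,0],[0,0,-0.142],0.6],[[0,0,0],[0,0,-0.142],0.6],[[0,0,0],[0,0,-0.1],0.6]])

```text
time: 8.9
tool_pos: [435.2, -193.4, 156.8]
tcp_rot: [178.9, 0.1, 80.8]
ft_force: [-0.7, 0.3, 0.2]
finger_gap: 34.1
```

```bash
python3 -c "
from h import *
togo([517,-211,120])
for n,(x,y,w,hh) in (('top',(280,130,140,100)),('side',(290,170,130,110))):
  s=r.snapshot(n); im=s['image']
  cv2.imwrite(f'pics/{n}3.png',cv2.resize(im[y:y+hh,x:x+w],None,fx=5.5,fy=5.5,interpolation=cv2.INTER_CUBIC))"
```

```text
t 8.9 tcp [ 435.2 -193.4  156.8] [1.7892e+02 1.1000e-01 8.0800e+01] F [-0.7  0.3  0.2] gap 34.1 j [-30.4 -10.4 110.7   0.3  78.7 -21.2]
shift mm [-4.2 82.9 38.3] turn rad [0.0188 0.0018 0.0088]
```

View pics/top3.png

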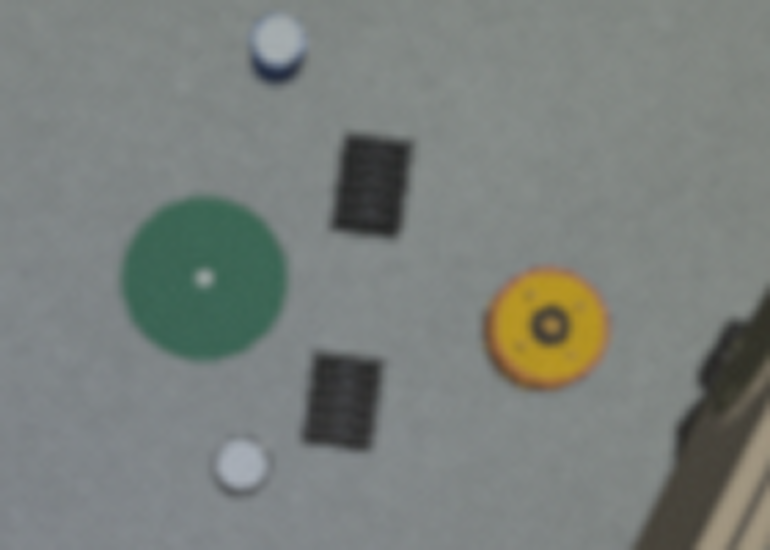

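View pics/side3.png

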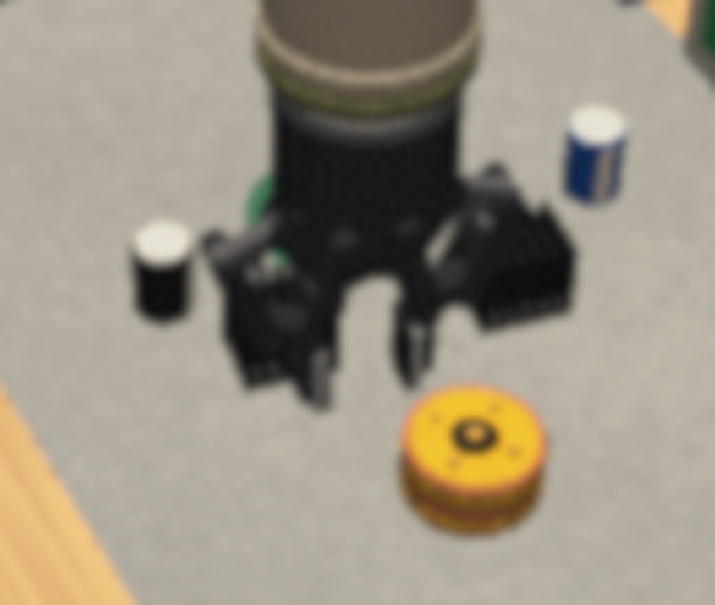

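```bash
python3 -c "
from h import *
s=r.snapshot('top');S=r.snapshot('side')
p=zt(s,550,325,34);print(p,st(p),'mark',st(zt(s,204,278,0)))
p=zs(S,475,435,34);print(p,st(p))
for q in [(346,134),(413,142),(398,238),(331,230),(314,351),(383,358),(370,450),(303,443)]: print(st(zt(s,*q,45)))
"
```

```text
[ 527.57781572 -147.00401275   34.        ] [-112.7    0.4] mark [89.4 -0.4]
[ 530.15319398 -146.25375374   34.        ] [-111.5   -2. ]
[ 20.8 -89. ]
[-18.  -90.5]
[-17.9 -33.7]
[ 20.7 -32.2]
[19.6 38.4]
[-19.8  36.2]
[-20.5  89.3]
[17.7 91.4]
```

Call:
carry_out(increments=[[[-0.008,0.03,0],[0.018,0,0.008],0.6],[[-0.004,0.03,0.02],[0,0,0],0.6],[[0,0.018,0.03],[0,0,0],0.6],[[0,0,0.03],[0,0,0],0.6],[[0,0,0],[0,0,0],0.6],[[0,0,0],[0,0,0],0.6]])

```text
time: 9.7
tool_pos: [513.2, -219.5, 75.8]
tcp_rot: [179.8, 0.1, 78.8]
ft_force: [-0.1, -0.0, 0.4]
finger_gap: 34.0
```

```bash
python3 -c "
from h import *
togo([516.5,-211,18])"
```

```text
t 9.7 tcp [ 513.2 -219.5   75.8] [1.7983e+02 1.3000e-01 7.8770e+01] F [-0.1 -0.   0.4] gap 34.0 j [-2.840e+01  8.300e+00  1.012e+02 -1.000e-01  7.030e+01 -1.710e+01]
shift mm [ 9.1  1.4 57.7] turn rad [ 0.003   0.0022 -0.0267]
```

Call:
carry_out(increments=[[[0.0,0.001,0.025],[0,0,-0.025],0.6],[[0,0,0.02],[0,0,0],0.6],[[0,0,0.007],[0,0,0],0.6],[[0,0,0],[0,0,0],0.6],[[0,0,0],[0,0,0],0.6]])

```text
time: 10.2
tool_pos: [518.5, -222.1, 31.8]
tcp_rot: [179.2, 0.3, 80.0]
ft_force: [-0.3, -0.2, 0.0]
finger_gap: 34.4
```

```bash
python3 -c "
from h import *
togo([516.5,-211,18]); print(st(r.sense()['tool_pos']))"
```

```text
t 10.2 tcp [ 518.5 -222.1   31.8] [179.22   0.32  79.95] F [-0.3 -0.2  0. ] gap 34.4 j [-2.840e+01  1.200e+01  1.022e+02 -1.000e-01  6.500e+01 -1.830e+01]
shift mm [10.7 -4.1 13.7] turn rad [ 0.0136  0.0057 -0.006 ]
[-188.3   -3.2]
```

Call:
carry_out(increments=[[[0.0,-0.004,0.007],[0.013,0.005,-0.006],0.6],[[0.004,0,0.005],[0,0,0],0.6],[[0.004,0,0.001],[0,0,0],0.6],[[0,0,0],[0,0,0],0.6]])

```text
time: 10.6
tool_pos: [517.8, -214.1, 21.5]
tcp_rot: [179.7, 0.1, 80.3]
ft_force: [-0.8, -0.8, -0.0]
finger_gap: 34.3
```

```bash
python3 -c "
from h import *
togo([516.5,-211,18]); print(st(r.sense()['tool_pos']))"
```

```text
t 10.6 tcp [ 517.8 -214.1   21.5] [1.7975e+02 1.0000e-01 8.0280e+01] F [-0.8 -0.8 -0. ] gap 34.3 j [-27.7  12.8 102.4  -0.   64.5 -18. ]
shift mm [ 2.8 -1.8  3.5] turn rad [ 0.0044  0.0018 -0.0004]
[-180.5   -1.2]
```

Call:
carry_out(increments=[[[0.006,-0.002,0.002],[0.004,0,0],0.6],[[0.007,0,0.001],[0,0,0],0.6],[[0.007,0,0],[0,0,0],0.6],[[0.007,0,0],[0,0,0],0.6],[[0.007,0,0],[0,0,0],0.6],[[0.007,0,0],[0,0,0],0.6],[[0.007,0,0],[0,0,0],0.6],[[0.005,0,0],[0,0,0],0.6],[[0.003,0,0],[0,0,0],0.6],[[0,0,0],[0,0,0],0.6]])

```text
time: 11.6
tool_pos: [526.1, -153.7, 18.3]
tcp_rot: [180.0, 0.2, 80.3]
ft_force: [0.5, -0.2, -0.9]
finger_gap: 34.1
```

```bash
python3 -c "
from h import *
togo([516.5,-211,18]); print(st(r.sense()['tool_pos']))
for n,(x,y,w,hh) in (('top',(280,130,140,100)),('side',(290,170,130,110))):
  s=r.snapshot(n); im=s['image']
  cv2.imwrite(f'pics/{n}4.png',cv2.resize(im[y:y+hh,x:x+w],None,fx=5.5,fy=5.5,interpolation=cv2.INTER_CUBIC))"
```

```text
t 11.6 tcp [ 526.1 -153.7   18.3] [179.98   0.2   80.34] F [ 0.5 -0.2 -0.9] gap 34.1 j [-21.5  11.6 104.3  -0.2  64.1 -11.8]
shift mm [-58.1   0.2   0.5] turn rad [0.0004 0.0034 0.0008]
[-119.5    0.8]
```

View pics/top4.png

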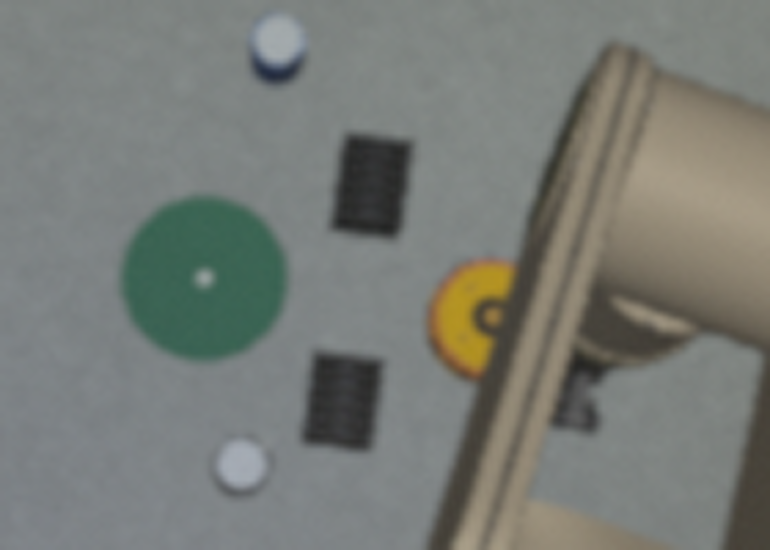

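View pics/side4.png

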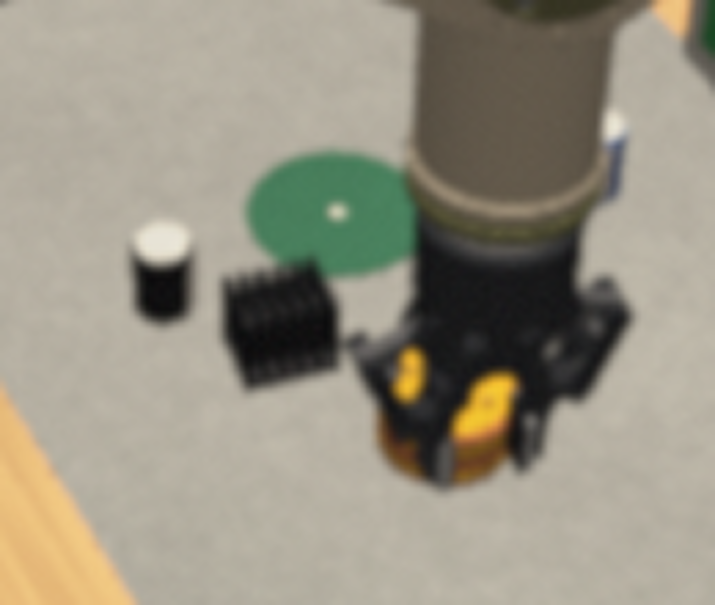

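```bash
python3 -c "
from h import *
s=r.snapshot('top')
p=zt(s,492,317,34);print(p,st(p))
togo([516.5,-211,18])"
```

```text
[ 532.55323069 -113.71213579   34.        ] [-79.    1.1]
t 11.75 tcp [ 526.  -154.    18.3] [179.98   0.18  80.32] F [-0.2  0.6 -0.1] gap 34.3 j [-21.6  11.6 104.2  -0.2  64.1 -11.8]
shift mm [-57.8   0.2   0.5] turn rad [0.0004 0.0032 0.0003]
```

Call:
carry_out(increments=[[[0,0,0],[0,0,0],0.72],[[0,0,0],[0,0,0],0.72],[[0.004,0.0,0],[0,0,0],0.72],[[0.006,0,0],[0,0,0],0.72],[[0.006,0,0],[0,0,0],0.72],[[0.006,0,0],[0,0,0],0.72],[[0.004,0,0],[0,0,0],0.72],[[0,0,0],[0,0,0],0.72]])

```text
time: 12.55
tool_pos: [530.9, -127.4, 18.6]
tcp_rot: [179.9, 0.2, 80.3]
ft_force: [-0.8, -2.6, -0.4]
finger_gap: 23.8
```

```bash
python3 -c "
from h import *
togo([516.5,-211,18]); print(st(r.sense()['tool_pos']))
for n,(x,y,w,hh) in (('top',(280,130,140,100)),('side',(290,170,130,110))):
  s=r.snapshot(n); im=s['image']
  cv2.imwrite(f'pics/{n}5.png',cv2.resize(im[y:y+hh,x:x+w],None,fx=5.5,fy=5.5,interpolation=cv2.INTER_CUBIC))"
```

```text
t 12.55 tcp [ 530.9 -127.4   18.6] [179.94   0.25  80.25] F [-0.8 -2.6 -0.4] gap 23.8 j [-18.7  11.2 104.6  -0.3  64.   -8.9]
shift mm [-84.8  -0.    0.9] turn rad [ 0.0011  0.0043 -0.0008]
[-92.8   0.5]
```

View pics/top5.png

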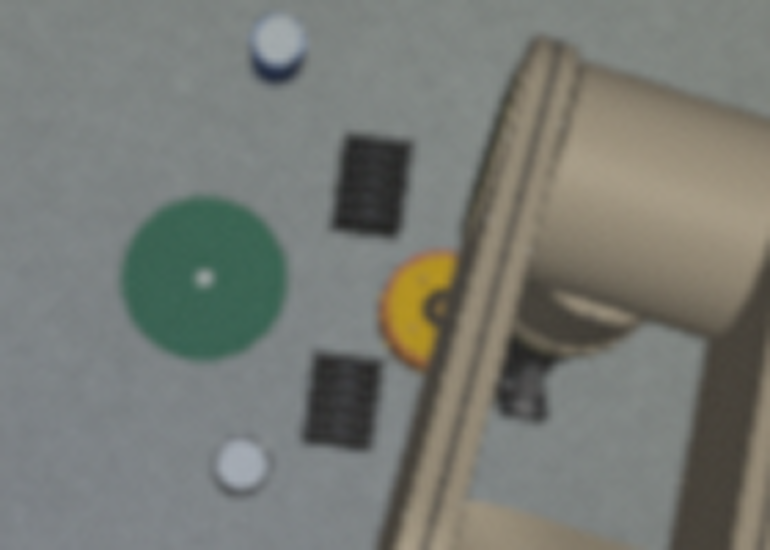

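View pics/side5.png

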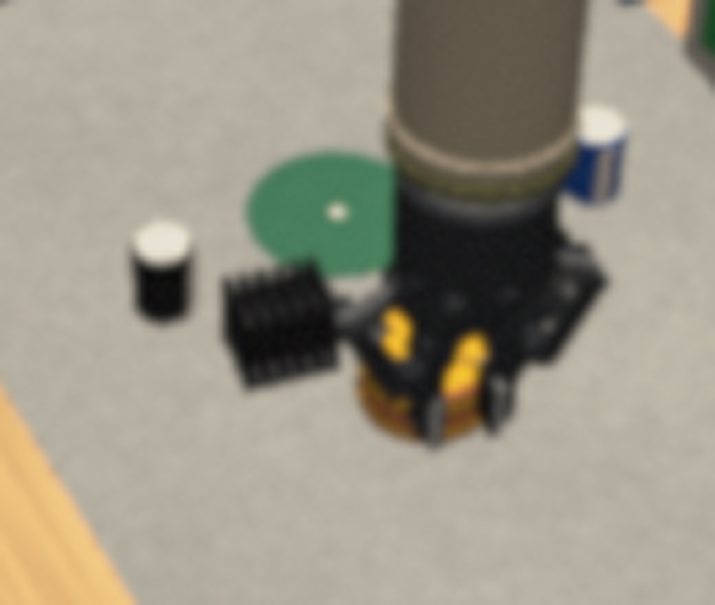

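Call:
carry_out(increments=[[[0.005,0.0,0],[0,0,0],0.72],[[0.006,0,0],[0,0,0],0.72],[[0.006,0,0],[0,0,0],0.72],[[0.006,0,0],[0,0,0],0.72],[[0.006,0,0],[0,0,0],0.72],[[0.004,0,0],[0,0,0],0.72],[[0,0,0],[0,0,0],0.72]])

```text
time: 13.35
tool_pos: [536.9, -92.7, 18.6]
tcp_rot: [179.9, 0.3, 80.2]
ft_force: [-0.7, -2.9, -0.3]
finger_gap: 23.9
```

```bash
python3 -c "
from h import *
togo([516.5,-211,18]); print(st(r.sense()['tool_pos']))
for n,(x,y,w,hh) in (('top',(280,130,140,100)),('side',(290,170,130,110))):
  s=r.snapshot(n); im=s['image']
  cv2.imwrite(f'pics/{n}6.png',cv2.resize(im[y:y+hh,x:x+w],None,fx=5.5,fy=5.5,interpolation=cv2.INTER_CUBIC))"
```

```text
t 13.35 tcp [536.9 -92.7  18.6] [179.93   0.26  80.21] F [-0.7 -2.9 -0.3] gap 23.9 j [-15.   11.1 104.8  -0.3  64.   -5.1]
shift mm [-120.    -0.     1.1] turn rad [ 0.0013  0.0046 -0.0015]
[-57.6   0.4]
```

View pics/top6.png

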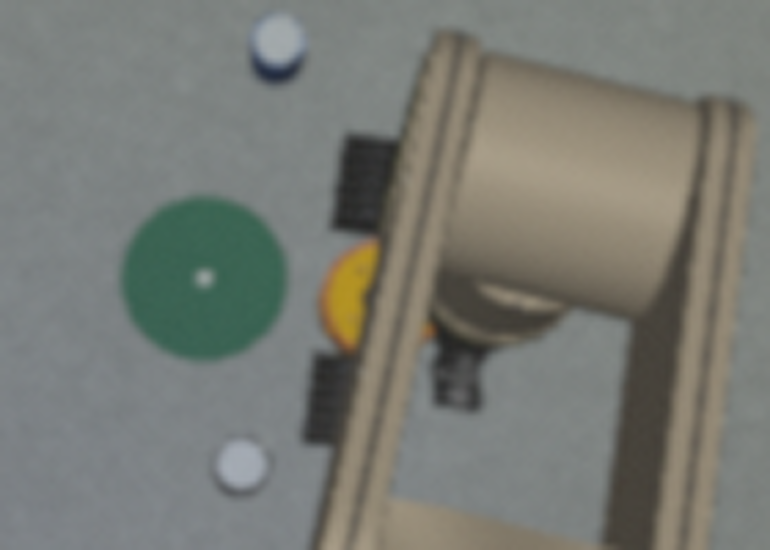

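View pics/side6.png

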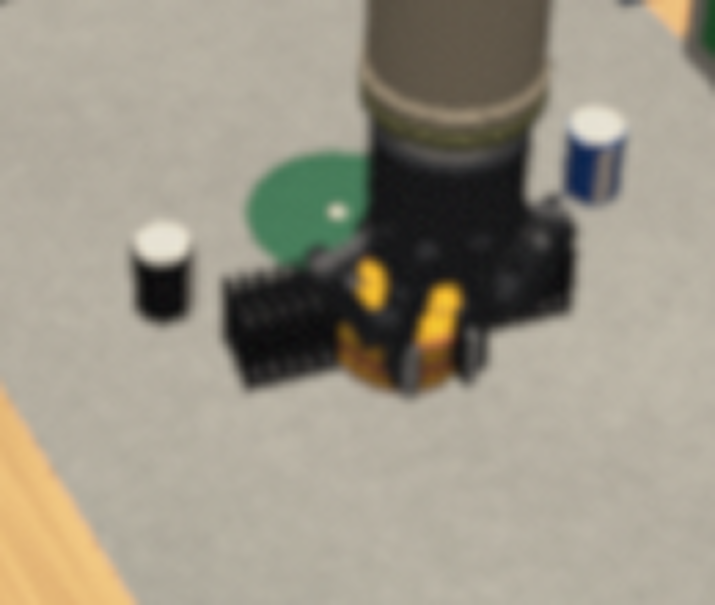

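Call:
carry_out(increments=[[[0.005,0.0,0],[0,0,0],0.72],[[0.006,0,0],[0,0,0],0.72],[[0.006,0,0],[0,0,0],0.72],[[0.006,0,0],[0,0,0],0.72],[[0.006,0,0],[0,0,0],0.72],[[0.004,0,0],[0,0,0],0.72],[[0,0,0],[0,0,0],0.72]])

```text
time: 14.15
tool_pos: [542.9, -58.1, 18.4]
tcp_rot: [179.9, 0.3, 80.2]
ft_force: [-0.7, -1.8, 0.4]
finger_gap: 24.1
```

Call:
carry_out(increments=[[[0.005,0.0,0],[0,0,0],0.72],[[0.006,0,0],[0,0,0],0.72],[[0.006,0,0],[0,0,0],0.72],[[0.006,0,0],[0,0,0],0.72],[[0.006,0,0],[0,0,0],0.72],[[0.004,0,0],[0,0,0],0.72],[[0,0,0],[0,0,0],0.72]])

```text
time: 14.85
tool_pos: [549.1, -22.8, 18.4]
tcp_rot: [179.9, 0.3, 80.2]
ft_force: [-0.6, -1.6, 1.2]
finger_gap: 24.0
```

```bash
python3 -c "
from h import *
togo([516.5,-211,18]); print(st(r.sense()['tool_pos']))
for n,(x,y,w,hh) in (('top',(280,130,140,100)),('side',(290,170,130,110))):
  s=r.snapshot(n); im=s['image']
  cv2.imwrite(f'pics/{n}7.png',cv2.resize(im[y:y+hh,x:x+w],None,fx=5.5,fy=5.5,interpolation=cv2.INTER_CUBIC))"
```

```text
t 14.85 tcp [549.1 -22.8  18.4] [179.92   0.29  80.17] F [-0.6 -1.6  1.2] gap 24.0 j [ -7.5  11.8 104.   -0.3  64.2   2.4]
shift mm [-191.    -0.     1.4] turn rad [ 0.0014  0.0051 -0.0023]
[13.4  0.1]
```

View pics/top7.png

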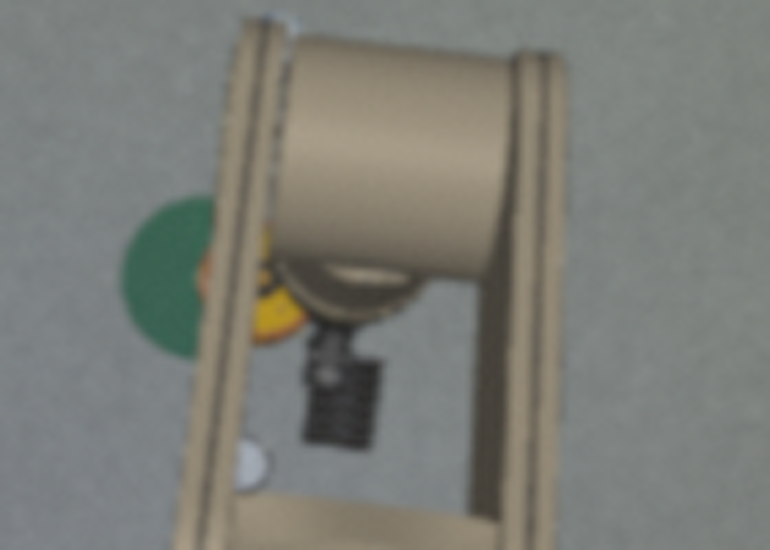

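View pics/side7.png

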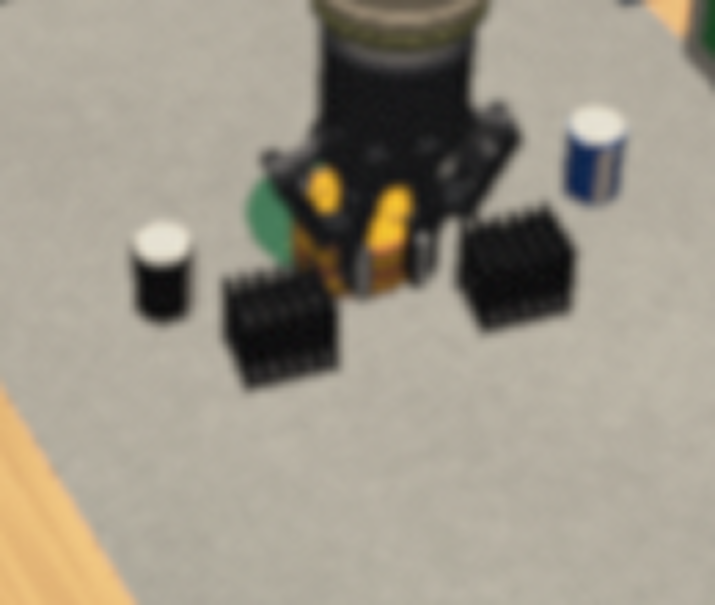

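Call:
carry_out(increments=[[[0.005,0.0,0],[0,0,0],0.72],[[0.006,0,0],[0,0,0],0.72],[[0.006,0,0],[0,0,0],0.72],[[0.006,0,0],[0,0,0],0.72],[[0.004,0,0],[0,0,0],0.72],[[0.002,0,0],[0,0,0],0.72],[[0,0,0],[0,0,0],0.72]])

```text
time: 15.65
tool_pos: [554.4, 7.4, 18.3]
tcp_rot: [179.9, 0.3, 80.1]
ft_force: [-0.3, -4.0, 1.2]
finger_gap: 23.6
```

```bash
python3 -c "
from h import *
togo([516.5,-211,18]); print(st(r.sense()['tool_pos']))
for n,(x,y,w,hh) in (('top',(280,130,140,100)),('side',(290,170,130,110))):
  s=r.snapshot(n); im=s['image']
  cv2.imwrite(f'pics/{n}8.png',cv2.resize(im[y:y+hh,x:x+w],None,fx=5.5,fy=5.5,interpolation=cv2.INTER_CUBIC))"
```

```text
t 15.65 tcp [554.4   7.4  18.3] [179.93   0.32  80.13] F [-0.3 -4.   1.2] gap 23.6 j [ -4.3  12.5 103.2  -0.4  64.3   5.7]
shift mm [-2.217e+02  1.000e-01  1.500e+00] turn rad [ 0.0012  0.0056 -0.0029]
[44.1  0.1]
```

View pics/top8.png

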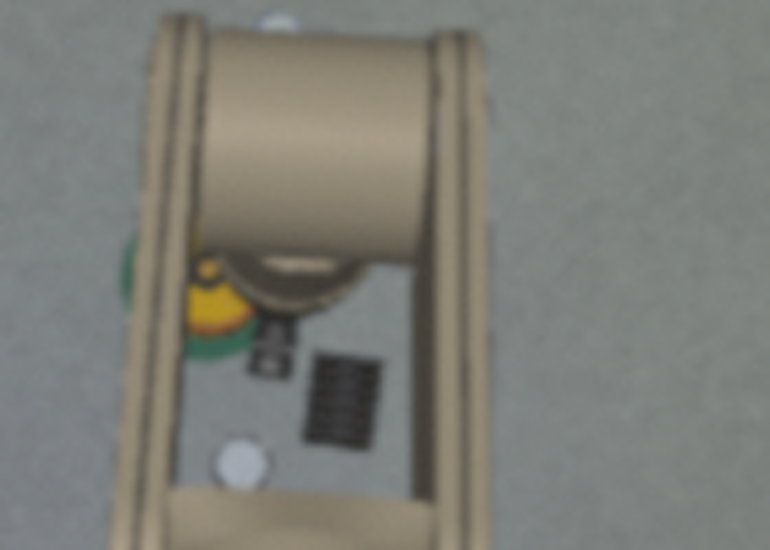

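View pics/side8.png

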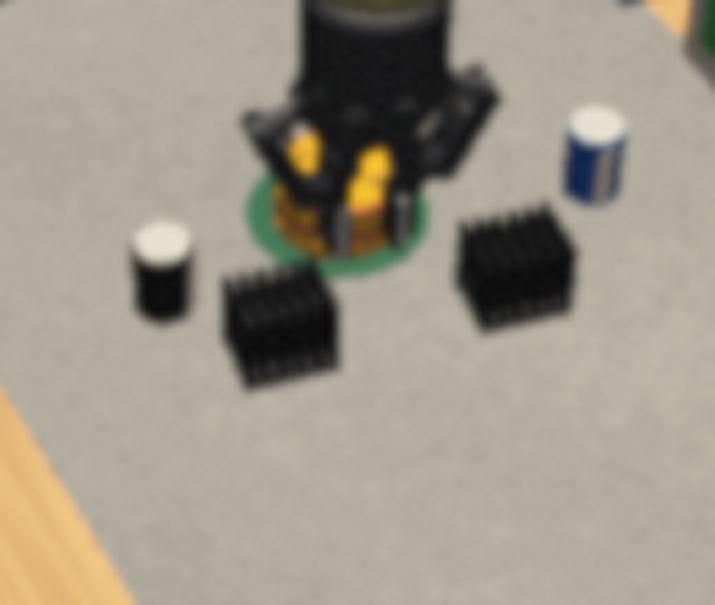

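Call:
carry_out(increments=[[[-0.008,0.0,0],[0,0,0],0.72],[[-0.01,0,0],[0,0,0],0.72],[[0,0,-0.02],[0,0,0],0.72],[[0,0,-0.04],[0,0,0],0.72],[[0,0,-0.05],[0,0,0],0.72],[[0,0,-0.05],[0,0,0],0.72],[[-0.0,0,-0.04],[0,0,0],0.72],[[0,0.0,0],[0,0,0],1],[[-0.04,0.03,0],[0,0,0],1],[[-0.04,0.03,0],[0,0,0],1],[[-0.04,0.03,0],[0,0,0],1],[[0,0.0,0],[0,0,0],1]])

```text
time: 16.95
tool_pos: [613.8, -149.9, 220.3]
tcp_rot: [-179.7, 0.1, 80.1]
ft_force: [-0.5, 0.8, -1.3]
finger_gap: 0.1
```

```bash
python3 -c "
from h import *
togo([516.5,-211,18]); print(st(r.sense()['tool_pos']))
for n,(x,y,w,hh) in (('top',(280,130,140,100)),('side',(290,170,130,110))):
  s=r.snapshot(n); im=s['image']
  cv2.imwrite(f'pics/{n}9.png',cv2.resize(im[y:y+hh,x:x+w],None,fx=5.5,fy=5.5,interpolation=cv2.INTER_CUBIC))"
```

```text
t 16.95 tcp [ 613.8 -149.9  220.3] [-1.7965e+02  7.0000e-02  8.0120e+01] F [-0.5  0.8 -1.3] gap 0.1 j [-18.3  13.   80.2  -0.1  87.1  -8.4]
shift mm [-76.6 -84.2 202.9] turn rad [-0.0061  0.0011 -0.0031]
[-101.   -85.1]
```

View pics/top9.png

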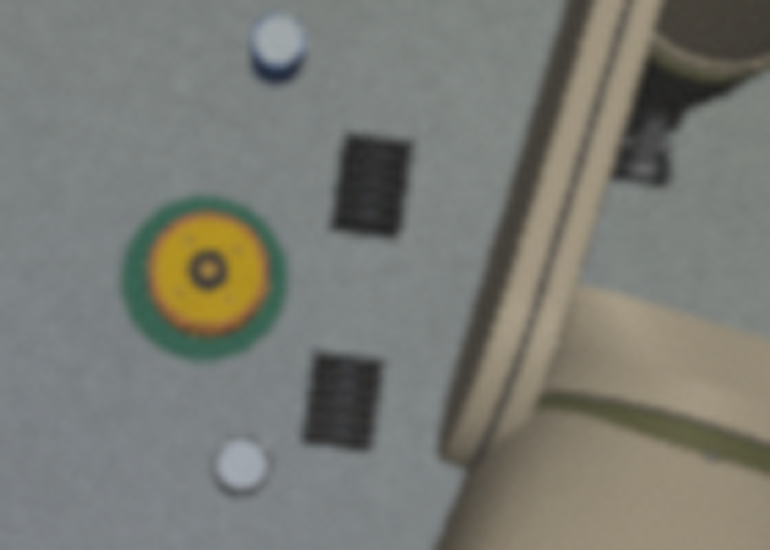

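View pics/side9.png

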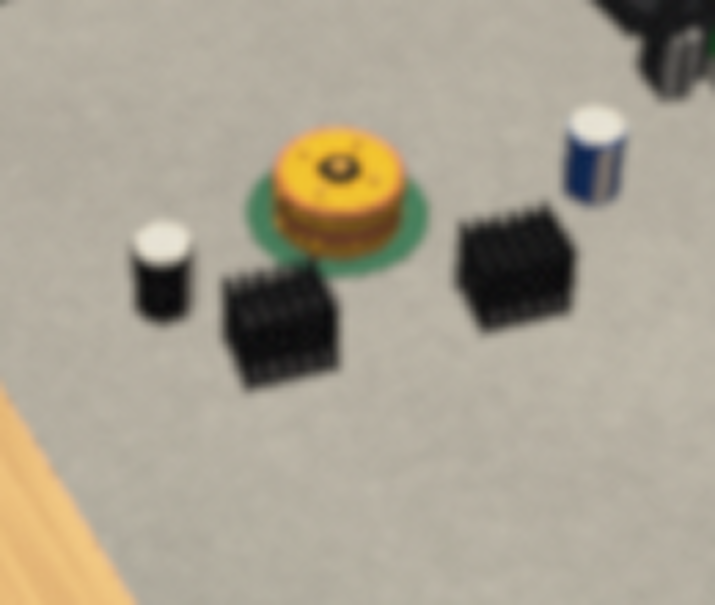

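Run:
```python
from h import *
s=r.snapshot('top');S=r.snapshot('side')
print("offset top",zt(s,208,270,34)-zt(s,204,278,0),"side",zs(S,340,168,34)-zs(S,338,211,0))
for n,q,(x,y,w,hh) in (('top',s,(190,160,70,80)),('side',S,(255,125,70,60))):
  cv2.imwrite(f'pics/{n}b.png',cv2.resize(q['image'][y:y+hh,x:x+w],None,fx=7,fy=7,interpolation=cv2.INTER_CUBIC))
```

```text
offset top [-0.85008894 -2.2954917  34.        ] side [-1.34169845 -2.78745802 34.        ]
```

View pics/topb.png

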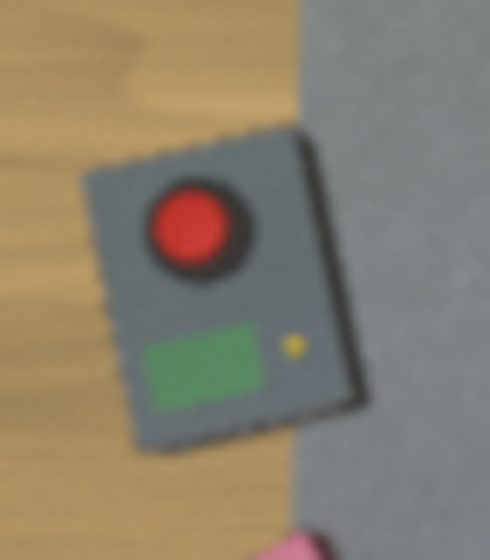

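View pics/sideb.png

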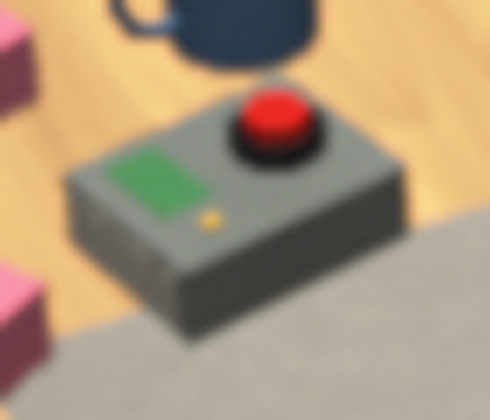

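Run:
```python
from h import *
s=r.snapshot('top');S=r.snapshot('side')
a,b=(216.7,192.1),(293.8,140.4)
P=[]
for q in(s,S):
    K,R,t=cam(q);P.append(K@np.c_[R,t])
X=cv2.triangulatePoints(P[0],P[1],np.array(a,float).reshape(2,1),np.array(b,float).reshape(2,1));X=(X[:3]/X[3]).ravel();print(X)
for z in(50,60,65,70):print(z,ray(s,*a,z).round(1),ray(S,*b,z).round(1))
togo([516,361,220],80.3)
```

```text
[519.15284502 361.0721568   63.65441542]
50 [519.5 365.3  50. ] [527.1 378.8  50. ]
60 [518.2 362.6  60. ] [521.8 365.6  60. ]
65 [517.6 361.2  65. ] [519.2 359.1  65. ]
70 [516.9 359.8  70. ] [516.6 352.5  70. ]
t 17.25 tcp [ 613.1 -143.   222.6] [-1.7974e+02 -3.0000e-02  8.0450e+01] F [ 0.3  0.1 -0.1] gap 0.2 j [-17.8  12.5  80.6  -0.   87.2  -8.2]
shift mm [ 480.9 -179.4    3.6] turn rad [-0.0046 -0.0004  0.0026]
```

Call:
carry_out(increments=[[[0.042,-0.016,0],[0,0,0],1],[[0.042,-0.016,0],[0,0,0],1],[[0.042,-0.016,0],[0,0,0],1],[[0.042,-0.016,0],[0,0,0],1],[[0.042,-0.016,0],[0,0,0],1],[[0.042,-0.016,0],[0,0,0],1],[[0.042,-0.016,0],[0,0,0],1],[[0.042,-0.016,0],[0,0,0],1],[[0.042,-0.016,0],[0,0,0],1],[[0.042,-0.016,0],[0,0,0],1],[[0.0,0,0],[0,0,0],1]])

```text
time: 18.35
tool_pos: [510.9, 323.4, 228.4]
tcp_rot: [179.7, -0.4, 81.2]
ft_force: [-0.0, -0.0, -0.0]
finger_gap: 0.2
```

```bash
python3 -c "
from h import *
togo([518,361.5,100],80.3)"
```

```text
t 18.35 tcp [510.9 323.4 228.4] [179.72  -0.35  81.24] F [-0. -0. -0.] gap 0.2 j [27.4  7.8 85.2  0.1 86.6 36.2]
shift mm [ 38.    0.5 128.6] turn rad [ 0.0048 -0.0062  0.0164]
```

Call:
carry_out(increments=[[[0.025,0,0.02],[0,-0.006,0.016],1],[[0.01,0,0.03],[0,0,0],1],[[0,0,0.03],[0,0,0],1],[[0,0,0.02],[0,0,0],1],[[0,0,0.0],[0,0,0],1],[[0,0,0.0],[0,0,0],1]])

```text
time: 18.95
tool_pos: [512.4, 365.8, 130.8]
tcp_rot: [179.4, -0.3, 81.1]
ft_force: [0.7, -0.5, 0.4]
finger_gap: -0.5
```

```bash
python3 -c "
from h import *
togo([518,361.5,80],80.3)"
```

```text
t 18.95 tcp [512.4 365.8 130.8] [179.36  -0.29  81.06] F [ 0.7 -0.5  0.4] gap -0.5 j [31.  15.1 87.3 -0.2 76.9 40. ]
shift mm [-3.7  5.6 50.8] turn rad [ 0.0112 -0.0051  0.0133]
```

Call:
carry_out(increments=[[[-0.003,0.005,0.02],[0.01,-0.005,0.01],1],[[0,0,0.015],[0,0,0],1],[[0,0,0.008],[0,0,0],1],[[0,0,0.0],[0,0,0],1],[[0,0,0.0],[0,0,0],1]])

```text
time: 19.45
tool_pos: [519.6, 364.2, 93.8]
tcp_rot: [179.5, -0.4, 80.6]
ft_force: [-0.4, -0.3, -0.3]
finger_gap: 0.0
```

```bash
python3 -c "
from h import *
togo([518,361.5,80],80.3)"
```

```text
t 19.45 tcp [519.6 364.2  93.8] [179.51  -0.36  80.55] F [-0.4 -0.3 -0.3] gap 0.0 j [30.4 17.9 88.  -0.  73.5 39.9]
shift mm [-3.  -1.3 13.7] turn rad [ 0.0085 -0.0063  0.0044]
```

Call:
carry_out(increments=[[[-0.003,-0.001,0.008],[0.008,-0.006,0],1],[[0,0,0.006],[0,0,0],1],[[0,0,0.0],[0,0,0],1],[[0,0,0.0],[0,0,0],1]])

```text
time: 19.85
tool_pos: [518.9, 361.9, 80.6]
tcp_rot: [179.9, -0.1, 80.6]
ft_force: [0.3, 0.3, -0.2]
finger_gap: -0.1
```

Run:
```python
from h import *
togo([518,361.5,66],80.3)
S=r.snapshot('side');x,y,w,hh=(255,105,80,80)
cv2.imwrite('pics/side_c.png',cv2.resize(S['image'][y:y+hh,x:x+w],None,fx=7,fy=7,interpolation=cv2.INTER_CUBIC))
```

```text
t 19.85 tcp [518.9 361.9  80.6] [ 1.7989e+02 -9.0000e-02  8.0570e+01] F [ 0.3  0.3 -0.2] gap -0.1 j [30.3 18.8 88.3 -0.  72.7 39.7]
shift mm [-0.5 -0.8 14.6] turn rad [ 0.002  -0.0015  0.0047]
```

View pics/side_c.png

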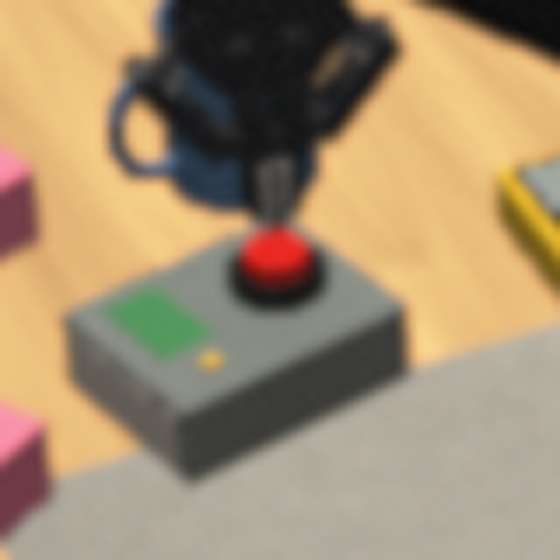

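Call:
carry_out(increments=[[[0,-0.001,0.004],[0,0,0],1],[[0,0,0.004],[0,0,0],1],[[0,0,0.003],[0,0,0],1],[[0,0,0.002],[0,0,0],1],[[0,0,0.002],[0,0,0],1]])

```text
time: 20.4
tool_pos: [518.2, 362.3, 65.1]
tcp_rot: [179.8, -0.1, 80.6]
ft_force: [-0.5, -0.0, 2.7]
finger_gap: 0.1
```

Call:
carry_out(increments=[[[0,0,0.002],[0,0,0],1],[[0,0,0.002],[0,0,0],1]])

```text
time: 20.6
tool_pos: [518.2, 362.4, 61.3]
tcp_rot: [179.8, -0.1, 80.6]
ft_force: [-2.4, -1.5, 4.4]
finger_gap: -0.3
```

Call:
carry_out(increments=[[[0,0,0.002],[0,0,0],1],[[0,0,0.001],[0,0,0],1]])

```text
time: 20.8
tool_pos: [518.4, 362.5, 61.0]
tcp_rot: [179.8, -0.1, 80.6]
ft_force: [-5.6, -3.8, 9.0]
finger_gap: 0.1
```

Call:
carry_out(increments=[[[0,0,0.002],[0,0,0],1],[[0,0,0.002],[0,0,0],1]])

```text
time: 21.0
tool_pos: [518.5, 362.5, 60.9]
tcp_rot: [179.8, -0.1, 80.6]
ft_force: [-9.2, -6.2, 18.2]
finger_gap: 0.1
```

The tool stopped moving at z≈60.9 mm while the force rose to 18 N, well above the 5 N spring. The button is at its end stop, so I'll release it.

Call:
carry_out(increments=[[[0,0,-0.005],[0,0,0],1],[[0,0,-0.015],[0,0,0],1],[[0,0,-0.03],[0,0,0],1],[[0,0,-0.04],[0,0,0],1],[[0,0,-0.04],[0,0,0],1],[[-0.03,0,-0.03],[0,0,0],1],[[-0.04,0,0],[0,0,0],1],[[0,0,0],[0,0,0],1],[[0,0,0],[0,0,0],1]])

```text
time: 21.9
tool_pos: [506.5, 291.7, 232.3]
tcp_rot: [179.6, -0.2, 80.7]
ft_force: [-0.7, 0.4, 0.0]
finger_gap: 0.0
```

Run:
```python
from h import *
togo([518,361.5,66],80.3)
for n in('top','side'): cv2.imwrite(f'pics/{n}_f.png',r.snapshot(n)['image'])
```

```text
t 21.9 tcp [506.5 291.7 232.3] [179.58  -0.23  80.67] F [-0.7  0.4  0. ] gap 0.0 j [24.9  4.6 88.2 -0.  86.7 34.3]
shift mm [ 70.1  -1.2 166.6] turn rad [ 0.0073 -0.004   0.0065]
```

View pics/top_f.png

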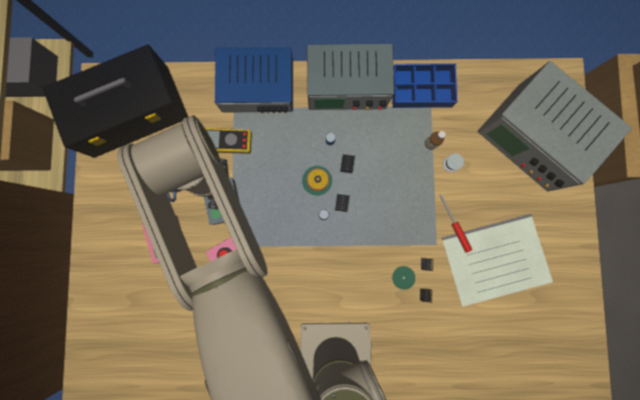

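View pics/side_f.png

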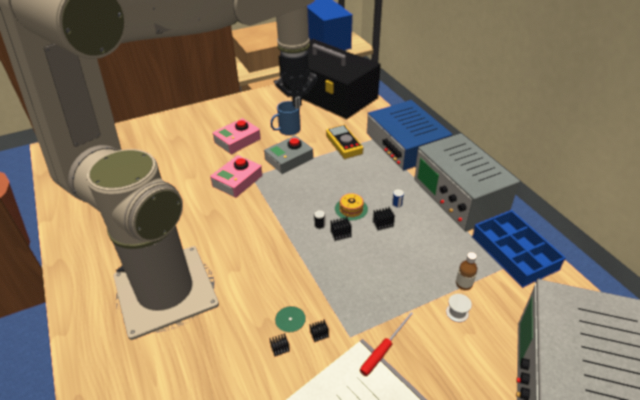

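The transformer sits inside the green mark, around (317,180) in the top view. The button is back up, the bystanders in view have not moved, and the arm is clear.

```bash
python3 -c "
from bench import r
print(r.hand_in())"
```

```text
the job is handed in; nothing more can be done
None
```

The transformer is on the green mark, the red button was pressed fully down and released, and the job is handed in at about 22 s of robot time.

- **Push:** I nudged the transformer about 37 mm sideways onto the gap's centre line with two fingertips. I then pushed it straight through, with contact forces of about 3 to 4 N and no sign of touching the heat sinks.
- **Transformer on the mark:** both cameras put its centre within about 3 mm of the mark's centre, where up to 15 mm is allowed. It lay flat in the pictures.
- **Button:** I pressed the grey tester's button only after that check. The tool stopped at z ≈ 60.9 mm while the force rose to 18 N, so I took that as the end stop. Travel was not measured directly: contact began somewhere around 65 to 67 mm. After I let go, the picture showed the button up again.
- **Final state:** the arm ended clear, touching nothing, with the force reading near zero. The bystanders looked unmoved in the side view; in the top view the arm hid the mug and part of the tester.
- **Disagreement:** the two cameras differed by about 2 to 3 mm in absolute position, so I compared positions within the same view.

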